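# Set up the recipe stand: back rest out, ledge clipped on

## Task

Get the recipe stand ready for use: first push its folded back rest up and over until it meets its stop, because it hangs over the place where the ledge goes. Then take the loose wooden ledge, set it over the two orange snap hooks with its taller lip towards the front of the stand (away from the back rest), and press it straight down until both hooks have clicked over its ends. Let go of it, and leave the spice jar, kitchen timer, salt shaker and mug standing where they are.

Things in the scene. Friction and masses are not known exactly. Their poses are not given: they have to be found in the camera images.
- stand: Recipe stand: a dark plate, 164 (x) x 200 (y) mm, top 15 mm above the worktop. It stands fast and cannot be moved; place and direction vary. Origin on the worktop under it, 45 mm behind the seat line; x points level from its front (the orange hooks) to its back (the hinge), y to its left, z up.
- seat (a point): Middle of the seat line, 29 mm above the worktop (14 mm above the plate, so fingertips have room under the ledge): the centre of the ledge's underside must come here. Axes as the stand's. The ledge's end tongues rest on two seat blocks, at y = -80 to -66 and 66 to 80 mm.
- seat_left (a point): Middle of the seat block at the +y end, at seat height. Each block lies between two cheeks 18 mm apart in x that rise 15 mm above the seat; their upper 5 mm flare outwards as a lead-in (25 mm apart at the top). An orange snap hook stands just outside each block, at y = 81 mm from the seat line's middle.
- seat_right (a point): The same for the seat block at the -y end.
- hook_left (a joint): Sprung orange snap hook at the +y seat, 13 mm wide, top 20 mm above the seat. 0 = at rest; positive = head bent outwards, rad; about 0.12 lets a tongue pass, then it springs back. The head reaches 5 mm inwards, sloping on top, its underside 7.5 mm above the seat. Pressing the ledge past both hooks takes about 8 to 18 N in all, while its underside is 15 to 2 mm above the seat.
- hook_right (a joint): The same snap hook at the -y seat.
- rest (a joint): Back rest of the stand, a slatted light-wood frame 112 mm wide (y), 165 mm long, 9 mm thick, solid over the 36 mm next to its free edge, on a hinge along y. 0 = folded flat towards the front, 1.57 = upright, stop at 1.85 rad, where it leans back a little; it starts half folded, between 0.45 and 0.95. The hinge is stiff: it stays where it is left and takes 0.2 to 0.35 N m to turn.
- rest_hinge (a point): Middle of the back rest's hinge line, 24 mm above the worktop and 117 mm behind the seat line; axes as for the seat.
- rest_tip (a point): Middle of the free edge of the back rest, 165 mm from the hinge. In joint value q it lies 165 cos q towards the front and 165 sin q above the hinge.
- ledge_mid (a point): Loose ledge lying right way up: light-wood trough 36 mm wide (x), 130 long (y), floor 5 thick, lip 26 mm tall at its front (-x), 14 mm at its back (+x), an orange tongue at each end (16 wide, 6 thick, flush with the underside) out to y = -79 and 79 mm; 60 to 130 g. Grip it across the 36 mm. Point: its middle line, 10 mm above its underside, z up; clipped on, its axes agree with the seat's.
- ledge_lip (a point): Point in the middle of the ledge's tall lip, 15.5 mm from the ledge's middle point in -x, at the same height; shows which side is the tall lip.
- spice_jar_mid (a point): Square glass spice jar with light-brown contents and a metal cap, 46 x 46 x 96 mm, half-way up; leave it standing.
- timer_mid (a point): Round white wind-up kitchen timer, 58 mm across, 42 mm tall, half-way up; leave it standing.
- shaker_mid (a point): Glass salt shaker with a metal top, 44 mm across, 90 mm tall, half-way up; leave it standing.
- mug_mid (a point): White mug with a handle, 92 mm across (127 with the handle), 95 mm tall, half-way up; leave it standing.

How it is judged:
By the outcome, as a careful person would: the job done as asked, in the order asked, and still so for the second after the job is handed in, with the robot touching nothing.
It also fails if it takes over 54 s, if anything falls off the work surface, if the arm or the gripper's body presses on something with over 40 N, if the wrist force passes 120 N, or if a joint passes its speed limit or range.

## Robot

A 6-joint arm with a two-finger parallel gripper is mounted at the origin on a cart in front of the work surface, level with it; the furniture and walls round the work are solid. World frame = base frame: x ahead of the robot, y to its left, z up, the work surface at z = 0. Lengths are in mm, angles in rad, forces in N, time in s.
With the tool pointing down it reaches from about 350 to 975 mm from the base axis. Payload 7.1 kg.
Tool frame: the origin (TCP) lies midway between the tips of the shut fingers; the grasp point (between the pads) lies 19 mm behind it (ctrl.grasp_offset is the distance from the TCP to the grasp point, in mm); z points along the fingers, y is the line along which they close (so a half turn about z gives the same grasp; the last joint's range is limited). The gripper opens to 88 mm and grips with 3 to 60 N. Pads are 20 mm wide; open, the fingers measure 115 mm over their backs; the gripper's body (75 mm by 178 mm) begins 61 mm behind the grasp point.
Start: joints at [-1.191, 0.423, 1.63, -0, 1.089, -0.019], TCP at [242.711, -575.931, 222.675] pointing down, gripper open.
Joint ranges: [-3, 3], [-0.9, 2.11], [0.09, 2.58], [-1.31, 4.45], [0.11, 2.69], [-2.54, 2.54]. Speed limits (rad/s): [2.39, 2.39, 3.01, 3.14, 3.14, 3.14].

## Interface

Orientations are given as a rotation vector (axis times angle).
In Python, from workcell import ctrl gives the robot as it stands. The module is installed in compiled form; this text tells all that it offers.
- The arm moves only by the tool servo_tool, never from a script. Its argument "rows" is a list of rows, each a list of 7 numbers: the turn, a rotation vector about the tool's x, y, z as a fraction of full scale, then the shift along the tool's x, y, z as a fraction of full scale, then the finger opening in mm, from 0 to 87.8. A call has 1 to 10 rows; each row is the pose to reach, as a shift and turn from the pose commanded when the call began, along the tool's axes at that moment; what a row does not reach only later rows make up. Full scale, the value 1, is 20 cm for a shift and 1.5 rad for a turn. A row lasts 1/8 s, in which the tool goes at most 62.5 mm and 10.7 degrees, less where a joint would pass 70% of its speed; a pose out of reach is approached as far as the arm can. A call with a number of a shift or a turn outside -1 to 1 is refused whole. A call with a gripper value outside its range is refused whole. The fingers move at their own pace and stop on an object; the grip force is fixed at half the most. Time passes only in rows, so rows that repeat a pose let the fingers close. It gives the time, the measured TCP pose, the force, the opening and the grip force at its end, in the units of the state.
- ctrl.get_obs(): the state, without advancing time (a new reading comes with each control period).
- ctrl.get_image(name): name is "scene" or "top" or "wrist"; returns (picture, depth): 400x640x3 uint8, red, green, blue; 400x640 float32, mm along the optical axis (not along the pixel's ray), 0 where there is no reading.
- ctrl.camera_info(name): a dict with "intrinsics" (3x3 intrinsics, pixels), "R" (3x3) and "t" (3): a world point X has camera coordinates R X + t. Camera axes: x right, y down, z forward; pixel columns grow to the right and rows downward; lengths in mm; the calibration is good to about 2 mm. The wrist camera is an equidistant fisheye: a pixel r from the principal point sees the ray r / f radians off the axis. A picture is of the moment at which its call begins: read the wrist's pose just before it. camera_info takes no time and is no camera call; for the wrist camera it gives the pose at the moment of the call.
- ctrl.close_job(): hands the job in; it is judged then, once.
The state is a dict: "t": time; "qpos": joint angles; "qvel": joint speeds; "joint_torque": joint torques, N m; "ee_pos": TCP position; "orientation": TCP orientation; "ft_force": force on the tool from outside, world axes, zero at the start; "moment": the same for the moment, N m; "width": finger opening in mm; "grasp_force": force on a finger pad.
Only numpy, scipy, OpenCV 4.12 (cv2) and the standard library are available. Lean on these libraries where they do the work, as an engineer would, in place of code of your own. Each camera call takes 0.05 s, during which the arm holds its last target. There are 200 camera calls.

## Working session

There is one attempt and no reset: what is moved stays moved. The work goes in short steps, Python scripts to look and compute and a tool call to move; the robot and the scene stay as the last step left them, time stands still between calls to the robot, and variables do not carry over. Pictures are saved under pics/ and viewed, at most 10 in all, crops included, and the job is handed in when it is done.

Besides the shell and the picture viewer there is one more tool, called after "Emit:" by a JSON object that holds its "fn" and its "kwargs". servo_tool: Moves the arm, as the interface text tells. Its arguments: {"type":"object","properties":{"rows":{"type":"array","items":{"type":"array","items":{"type":"number"}}}},"required":["rows"]}

```bash
mkdir -p pics; cat > h.py <<'E'
import numpy as np, cv2
from workcell import ctrl
from scipy.spatial.transform import Rotation as Ro
def cloud(name):
    info=ctrl.camera_info(name); im,d=ctrl.get_image(name)
    K=np.array(info["intrinsics"]);R=np.array(info["R"]);t=np.array(info["t"])
    v,u=np.mgrid[0:400,0:640]
    c=np.stack([(u-K[0,2])/K[0,0]*d,(v-K[1,2])/K[1,1]*d,d],-1)
    P=(c-t)@R  # R^T(c-t)
    P[d==0]=np.nan
    return im,d,P
def save(n,im): cv2.imwrite('pics/'+n,im[:,:,::-1])
E
python3 - <<'E'
from h import *
o=ctrl.get_obs(); print({k:np.round(v,3) for k,v in o.items()}, ctrl.grasp_offset)
for n in("scene","top"):
    im,d,P=cloud(n); save(n+'0.png',im); np.savez(n+'0.npz',im=im,d=d,P=P)
    i=ctrl.camera_info(n); print(n,np.round(i["intrinsics"],1).tolist(),np.round(-np.array(i["R"]).T@i["t"]))
E
```

```text
{'t': np.float64(0.0), 'qpos': array([-1.191,  0.424,  1.631, -0.   ,  1.089, -0.019]), 'qvel': array([-0.001,  0.   , -0.   , -0.   , -0.   ,  0.   ]), 'joint_torque': array([ 0.0000e+00, -5.4463e+01, -2.7367e+01,  6.4000e-02,  2.3000e-02,
       -0.0000e+00]), 'ee_pos': array([ 242.505, -575.412,  221.904]), 'orientation': array([-3.078, -0.622,  0.   ]), 'ft_force': array([ 0.498, -0.767,  0.64 ]), 'moment': array([0.007, 0.034, 0.029]), 'grasp_force': np.float64(0.0), 'width': np.float64(87.587)} 18.700000000000003
scene [[427.2, 0.0, 323.5], [0.0, 427.2, 202.0], [0.0, 0.0, 1.0]] [135. 631. 640.]
top [[505.9, 0.0, 313.6], [0.0, 505.9, 206.1], [0.0, 0.0, 1.0]] [ 436.   45. 1083.]
```

View pics/top0.png

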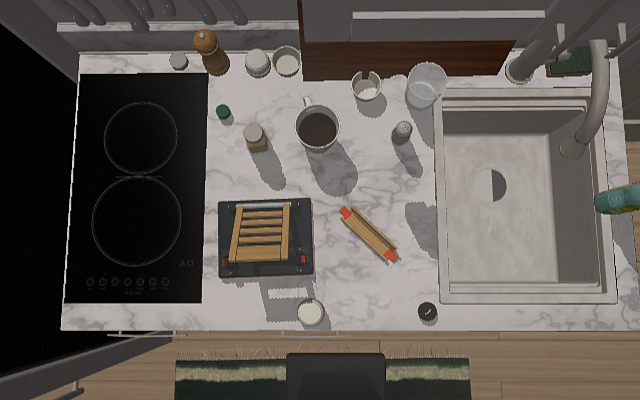

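View pics/scene0.png

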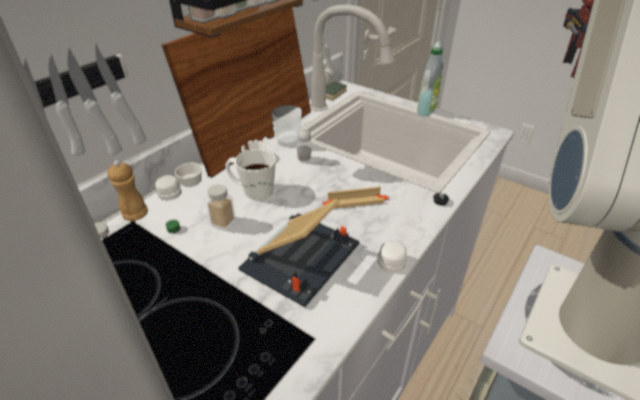

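The top view shows the stand at (265,238), with orange hooks at (225,263) and (304,260) and the rest's hinge on the upper side. The ledge runs from (347,213) to (391,255). The timer is at (310,312), the mug at (318,127), the jar at (256,138) and the shaker at (402,131). The scene view agrees.

```bash
python3 - <<'E'
from h import *
for n in("top","scene"):
    z=np.load(n+'0.npz'); im,P=z['im'],z['P']; hsv=cv2.cvtColor(im,cv2.COLOR_RGB2HSV)
    Z=P[...,2]
    ws=np.isfinite(Z)&(P[...,0]>200)&(P[...,0]<750)&(abs(P[...,1])<400)
    m=(ws&((hsv[...,0]<9)|(hsv[...,0]>174))&(hsv[...,1]>150)&(hsv[...,2]>120)).astype(np.uint8)
    k,l,s,c=cv2.connectedComponentsWithStats(m)
    for i in range(1,k):
        if s[i,4]>8: q=P[l==i]; print(n,'orange',s[i,4],np.round(c[i]),np.round(np.median(q,0),1),np.round(q.max(0)),np.round(q.min(0)))
    m=(ws&(hsv[...,0]>8)&(hsv[...,0]<22)&(hsv[...,1]>90)&(Z>8)).astype(np.uint8)
    k,l,s,c=cv2.connectedComponentsWithStats(m)
    for i in range(1,k):
        if s[i,4]>150:
            q=P[l==i]; print(n,'wood',s[i,4],np.round(c[i]),np.round(q.mean(0),1),np.round(q.max(0)),np.round(q.min(0)))
            c0=q.mean(0);U,S,V=np.linalg.svd(q-c0,full_matrices=False);print('  axes',np.round(V,3).tolist(),np.round(S/np.sqrt(len(q)),1))
            a=np.array(cv2.minAreaRect(q[:,:2].astype(np.float32)),dtype=object);print('  rect',a)
            if n=='top': # height profile over rows cross axis
                v=V[0,:2]/np.linalg.norm(V[0,:2]);w=np.array([-v[1],v[0]]);d=(q-c0)[:,:2]@w
                for lo in range(-24,24,6):
                    g=q[(d>=lo)&(d<lo+6)]
                    if len(g): print('   ',lo,w.round(2),len(g),np.round(np.percentile(g[:,2],[10,50,90]),0))
    m=(ws&(hsv[...,2]<70)&(Z>8)&(Z<22)).astype(np.uint8)
    k,l,s,c=cv2.connectedComponentsWithStats(m);i=1+s[1:,4].argmax();q=P[l==i]
    print(n,'plate',s[i,4],np.round(np.median(q,0),1),cv2.minAreaRect(q[:,:2].astype(np.float32)))
    if n=='top':
        m=(ws&(Z>30)).astype(np.uint8);k,l,s,c=cv2.connectedComponentsWithStats(m)
        for i in range(1,k):
            if s[i,4]>60:q=P[l==i];print('obj',s[i,4],np.round(c[i]),np.round(np.median(q,0)),np.round(q.max(0)),np.round(q.min(0)))
E
```

```text
top orange 89 [346. 212.] [581.5  -5.    5.9] [595.   6.  13.] [566. -20.   2.]
top orange 88 [390. 254.] [ 489.6 -100.5    6. ] [504. -87.  12.] [ 479. -113.    1.]
top orange 21 [303. 258.] [481.   83.2  48.6] [486.  88.  54.] [473.  81.  40.]
top wood 2502 [260. 236.] [523.3 167.   92.6] [596. 240. 144.] [470. 110.  11.]
  axes [[-0.675, -0.064, 0.735], [-0.088, 0.996, 0.006], [0.733, 0.06, 0.678]] [48.5 34.1  9.9]
  rect [(532.4033203125, 175.740966796875)
 (121.72416687011719, 129.9585418701172) 2.4420132637023926]
    -24 [ 0.09 -1.  ] 129 [ 47. 102. 138.]
    -18 [ 0.09 -1.  ] 122 [ 47. 101. 137.]
    -12 [ 0.09 -1.  ] 126 [ 47.  99. 138.]
    -6 [ 0.09 -1.  ] 121 [ 42.  89. 137.]
    0 [ 0.09 -1.  ] 128 [ 21. 101. 137.]
    6 [ 0.09 -1.  ] 132 [ 21. 101. 138.]
    12 [ 0.09 -1.  ] 115 [ 47. 101. 139.]
    18 [ 0.09 -1.  ] 117 [ 48. 100. 138.]
top plate 3373 [511.9 134.8  15.7] ((526.83447265625, 166.196044921875), (162.45864868164062, 199.1692352294922), 2.3525471687316895)
obj 14286 [474.  21.] [ 738. -137.  526.] [749.  67. 622.] [ 704. -342.  471.]
obj 1510 [587. 121.] [ 6
[... 479 characters left out ...]
.  43.  31.]
scene orange 11 [384. 197.] [ 484.8 -101.     6.8] [494. -96.   9.] [ 480. -105.    5.]
scene orange 35 [343. 231.] [479.3  86.5  41. ] [492.  91.  48.] [473.  76.  22.]
scene orange 88 [295. 283.] [473.  249.3  36.2] [484. 252.  51.] [466. 238.  17.]
scene wood 1550 [317. 218.] [522.4 108.3  73.7] [601. 226. 144.] [ 470. -105.    8.]
  axes [[0.088, -0.936, -0.342], [-0.722, -0.297, 0.625], [0.686, -0.191, 0.702]] [118.3  42.9  12.4]
  rect [(537.8023681640625, 60.47904968261719)
 (127.27825927734375, 329.6379699707031) 1.6637375354766846]
scene plate 3660 [504.7 192.9  16.6] ((522.2406005859375, 172.38558959960938), (157.11692810058594, 192.33497619628906), 2.1372079849243164)
```

```bash
cat >> h.py <<'E'
def plan(x,y,z,yawdeg,o=None):
    """tool-down target, tool x axis at yawdeg: row values for the call"""
    o=o or ctrl.get_obs(); R0=Ro.from_rotvec(o['orientation'])
    c,s=np.cos(np.radians(yawdeg)),np.sin(np.radians(yawdeg))
    Rt=Ro.from_matrix(np.array([[c,s,0],[s,-c,0],[0,0,-1]]))
    sh=R0.inv().apply(np.array([x,y,z])-o['ee_pos'])/200
    print('turn',np.round((R0.inv()*Rt).as_rotvec()/1.5,3),'shift',np.round(sh,3),'ft',np.round(o['ft_force'],1),'t',o['t'])
E
python3 - <<'E'
from h import *
z=np.load('top0.npz'); im,P=z['im'],z['P']; Z=P[...,2]
c=np.array([535.5,-52.8]);v=np.array([92,95.5]);v/=np.linalg.norm(v);w=np.array([-v[1],v[0]])
D=P[...,:2]-c;a=D@v;b=D@w
for n in('top0','scene0'):
    z=np.load(n+'.npz'); im,P=z['im'],z['P']; Z=P[...,2];D=P[...,:2]-c;a=D@v;b=D@w
    print(n)
    for lo in range(-32,32,4):
        g=(abs(a)<55)&(b>=lo)&(b<lo+4)
        if g.sum()>5: print(lo,w.round(2),g.sum(),np.percentile(Z[g],[10,50,90]).round(),im[g].mean(0).round())
    g=(abs(a)<110)&(abs(b)<30)&(Z>4); print('a range',np.percentile(a[g],[0.5,99.5]),'b',np.percentile(b[g],[1,99]))
    if n=='top0':
        g=(abs(a)<110)&(abs(b)<30)&(Z>3);print(cv2.minAreaRect(P[g][:,:2].astype(np.float32)))
plan(440,166,222,2.5)
E
```

```text
top0
-32 [-0.72  0.69] 91 [-2.  1.  4.] [168. 162. 160.]
-28 [-0.72  0.69] 100 [-2.  0.  3.] [167. 162. 161.]
-24 [-0.72  0.69] 48 [-1.  1.  3.] [150. 139. 131.]
-20 [-0.72  0.69] 54 [24. 26. 28.] [160. 126.  85.]
-16 [-0.72  0.69] 170 [ 5. 21. 28.] [110.  89.  66.]
-12 [-0.72  0.69] 92 [3. 6. 8.] [112.  90.  66.]
-8 [-0.72  0.69] 98 [3. 6. 8.] [152. 120.  82.]
-4 [-0.72  0.69] 98 [3. 5. 8.] [160. 125.  85.]
0 [-0.72  0.69] 95 [3. 5. 8.] [163. 127.  86.]
4 [-0.72  0.69] 99 [2. 5. 8.] [160. 125.  85.]
8 [-0.72  0.69] 92 [3. 6. 8.] [154. 121.  83.]
12 [-0.72  0.69] 75 [12. 14. 16.] [167. 131.  87.]
16 [-0.72  0.69] 138 [-1.  5. 16.] [111. 100.  89.]
20 [-0.72  0.69] 97 [-2. -0.  3.] [153. 148. 146.]
24 [-0.72  0.69] 91 [-2.  1.  3.] [171. 165. 162.]
28 [-0.72  0.69] 99 [-2.  1.  3.] [174. 167. 165.]
a range [-98.18891377 104.53931099] b [-25.98549362  24.97499792]
((535.4733276367188, -52.75275421142578), (219.05337524414062, 59.48490524291992), 46.14812088012695)
scene0
-20 [-0.72  0.69] 16 [25. 26. 27.] [201. 187. 169.]
-16 [-0.72  0.69] 283 [ 8. 17. 27.] [155. 131.  96.]
-12 [-0.72  0.69] 117 [ 6. 13. 26.] [152. 126.  88.]
-8 [-0.72  0.69] 42 [6. 7. 8.] [171. 140.  95.]
-4 [-0.72  0.69] 45 [5. 7. 8.] [189. 157. 108.]
0 [-0.72  0.69] 28 [6. 7. 8.] [197. 165. 114.]
12 [-0.72  0.69] 44 [-0. 14. 16.] [180. 152. 108.]
16 [-0.72  0.69] 210 [ 1.  8. 15.] [160. 136.  99.]
20 [-0.72  0.69] 65 [ 1.  2. 13.] [172. 160. 144.]
24 [-0.72  0.69] 54 [0. 2. 3.] [192. 188. 182.]
28 [-0.72  0.69] 57 [-0.  1.  3.] [207. 204. 198.]
a range [-87.64362352  78.78032639] b [-17.50143069  20.79748575]
turn [-0.001  0.     0.237] shift [ 2.35  -3.033  0.004] ft [ 0.2  0.3 -0.2] t 0.1
```

Emit:
{"fn": "servo_tool", "kwargs": {"rows": [[0,0,-1,1,-1,0,0],[0,0,-1,1,-1,0,0],[0,0,-1,1,-1,0,0],[0,0,-1,1,-1,0,0],[0,0,-1,1,-1,0,0],[0,0,-1,1,-1,0,0],[0,0,-1,1,-1,0,0],[0,0,-1,1,-1,0,0],[0,0,-1,1,-1,0,0]]}}

```text
t: 1.23
ee_pos: [349.2, -313.8, 222.5]
orientation: [-1.831, -2.552, -0.0]
ft_force: [0.8, 0.1, -0.7]
width: 2.0
grasp_force: 0.0
```

```bash
python3 - <<'E'
from h import *
plan(440,166,222,182.5); print(ctrl.get_obs()['qpos'].round(2),ctrl.get_obs()['ee_pos'])
E
```

```text
turn [ 0.    -0.    -0.859] shift [2.127 1.199 0.003] ft [ 0.8  0.1 -0.7] t 1.225
[-0.76  0.19  1.96  0.    0.98 -1.08] [ 349.20844683 -313.77136218  222.47017447]
```

Emit:
{"fn": "servo_tool", "kwargs": {"rows": [[0,0,-0.86,1,0.56,0,0],[0,0,-0.86,1,0.56,0,0],[0,0,-0.86,1,0.56,0,0],[0,0,-0.86,1,0.56,0,0],[0,0,-0.86,1,0.56,0,0],[0,0,-0.86,1,0.56,0,0],[0,0,-0.86,1,0.56,0,0]]}}

```text
t: 2.1
ee_pos: [390.9, -88.3, 222.6]
orientation: [0.076, -3.141, -0.0]
ft_force: [-0.3, 0.4, 0.2]
width: 0.5
grasp_force: 0.0
```

```bash
python3 - <<'E'
from h import *
plan(435,167,222,182.5); print(ctrl.get_obs()['qpos'].round(2),ctrl.get_obs()['ee_pos'])
E
```

```text
turn [ 0.    -0.     0.003] shift [-0.282  1.264  0.003] ft [-0.3  0.4  0.2] t 2.1
[-0.25  0.08  2.1   0.    0.96 -1.87] [390.88285274 -88.29490015 222.62485302]
```

Emit:
{"fn": "servo_tool", "kwargs": {"rows": [[0,0,0,-0.2,1,0,0],[0,0,0,-0.2,1,0,0],[0,0,0,-0.2,1,0,0],[0,0,0,-0.2,1,0,0]]}}

```text
t: 2.6
ee_pos: [421.7, 115.9, 222.7]
orientation: [-0.074, 3.14, 0.001]
ft_force: [-0.8, -0.7, -0.4]
width: 0.5
grasp_force: 0.0
```

Emit:
{"fn": "servo_tool", "kwargs": {"rows": [[0,0,0,-0.05,0.26,0,0],[0,0,0,-0.05,0.26,0.3,0],[0,0,0,-0.05,0.26,0.49,0],[0,0,0,-0.05,0.26,0.49,0]]}}

```text
t: 3.1
ee_pos: [426.8, 164.2, 122.5]
orientation: [0.07, -3.135, 0.003]
ft_force: [-0.3, -0.6, 0.2]
width: 0.5
grasp_force: 0.0
```

```bash
python3 - <<'E'
from h import *
plan(600,172,155,182.5); print(ctrl.get_obs()['qpos'].round(2),ctrl.get_obs()['ee_pos'])
im,d,P=cloud('scene'); save('s1.png',im)
E
```

```text
turn [-0.001 -0.004  0.   ] shift [-0.866  0.    -0.168] ft [-0.3 -0.6  0.2] t 3.1
[ 0.34  0.34  2.06 -0.    0.75 -1.27] [426.84123446 164.1870763  122.48294862]
```

View pics/s1.png

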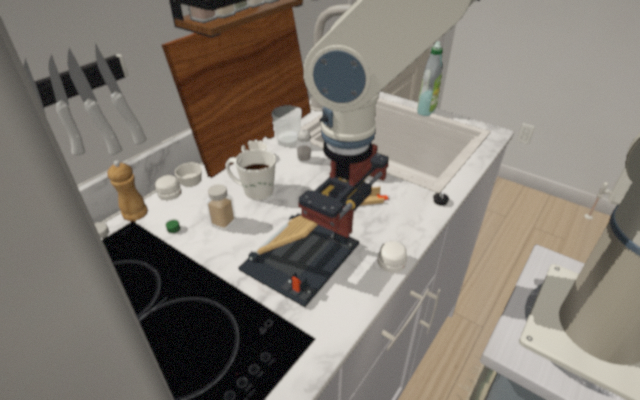

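The gripper is at (330,200), just in front of the rest's raised edge. Next I push back while rising.

Emit:
{"fn": "servo_tool", "kwargs": {"rows": [[0,0,0,-0.12,0,0,0],[0,0,0,-0.24,0,0,0],[0,0,0,-0.34,0,-0.02,0],[0,0,0,-0.43,0,-0.05,0],[0,0,0,-0.52,0,-0.08,0],[0,0,0,-0.61,0,-0.11,0],[0,0,0,-0.7,0,-0.14,0],[0,0,0,-0.78,0,-0.17,0],[0,0,0,-0.84,0,-0.17,0],[0,0,0,-0.84,0,-0.17,0]]}}

```text
t: 4.4
ee_pos: [598.1, 173.2, 160.0]
orientation: [-0.072, 3.138, 0.001]
ft_force: [0.1, 0.8, 0.2]
width: 0.3
grasp_force: 0.0
```

Emit:
{"fn": "servo_tool", "kwargs": {"rows": [[0,0,0,-0.03,0,0,0],[0,0,0,-0.05,0,0,0]]}}

```text
t: 4.65
ee_pos: [606.3, 173.8, 158.4]
orientation: [0.074, -3.139, 0.001]
ft_force: [-2.1, -0.3, -0.9]
width: 0.5
grasp_force: 0.7
```

Emit:
{"fn": "servo_tool", "kwargs": {"rows": [[0,0,0,-0.03,0,0,0],[0,0,0,-0.06,0,0,0],[0,0,0,-0.06,0,0,0]]}}

```text
t: 5.03
ee_pos: [616.1, 174.4, 158.2]
orientation: [0.074, -3.134, 0.001]
ft_force: [-11.6, -0.5, 6.2]
width: 0.5
grasp_force: 6.4
```

```bash
python3 - <<'E'
from h import *
im,d,P=cloud('scene'); save('s2.png',im[100:320,150:450]); np.savez('s2.npz',im=im,P=P)
hsv=cv2.cvtColor(im,cv2.COLOR_RGB2HSV)
m=(hsv[...,0]>8)&(hsv[...,0]<24)&(hsv[...,1]>80)&(P[...,0]>540)&(P[...,0]<680)&(P[...,1]>100)&(P[...,1]<240)&(P[...,2]>25)&(P[...,2]<200)
q=P[m];print(len(q),q.max(0),q.min(0))
for z in range(30,195,15):
    g=q[abs(q[:,2]-z)<7]
    if len(g): print(z,len(g),np.median(g,0).round())
E
```

```text
1865 [642.5918464  228.66884713 197.107111  ] [588.19569204 116.0927473   29.63569816]
30 28 [593. 128.  34.]
45 71 [596. 184.  46.]
60 190 [600. 179.  58.]
75 157 [605. 184.  78.]
90 136 [608. 176.  86.]
105 247 [614. 171. 106.]
120 99 [618. 174. 122.]
135 237 [621. 173. 134.]
150 125 [625. 195. 153.]
165 225 [629. 195. 164.]
180 217 [633. 195. 180.]
```

View pics/s2.png

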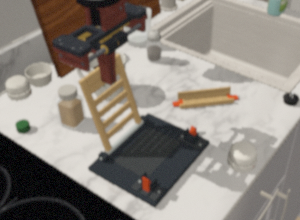

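Emit:
{"fn": "servo_tool", "kwargs": {"rows": [[0,0,0,-0.02,0,0,0],[0,0,0,-0.02,0,0,0]]}}

```text
t: 5.32
ee_pos: [616.5, 174.4, 158.0]
orientation: [0.074, -3.126, 0.002]
ft_force: [-23.5, 0.0, 14.5]
width: 0.2
grasp_force: 13.5
```

Emit:
{"fn": "servo_tool", "kwargs": {"rows": [[0,0,0,0.15,0,0,0],[0,0,0,0.3,0,-0.2,0],[0,0,0,0.4,-1,-0.4,87],[0,0,0,0.4,-1,-0.4,87],[0,0,0,0.4,-1,-0.4,87],[0,0,0,0.4,-1,-0.4,87],[0,0,0,0.4,-1,-0.4,87]]}}

```text
t: 6.2
ee_pos: [552.9, -29.5, 239.0]
orientation: [-0.071, 3.139, 0.0]
ft_force: [0.1, 1.0, -0.3]
width: 46.9
grasp_force: 0.0
```

```bash
python3 - <<'E'
from h import *
o=ctrl.get_obs(); print(o['qpos'].round(2),o['ee_pos'].round(1),o['t'])
for n in('top','scene'):
    im,d,P=cloud(n); np.savez(n+'3.npz',im=im,d=d,P=P)
    if n=='top': save('t3.png',im)
    hsv=cv2.cvtColor(im,cv2.COLOR_RGB2HSV);Z=P[...,2]
    ws=np.isfinite(Z)&(P[...,0]>380)&(P[...,0]<700)&(P[...,1]>40)&(P[...,1]<300)
    m=(ws&((hsv[...,0]<9)|(hsv[...,0]>174))&(hsv[...,1]>150)&(hsv[...,2]>100)).astype(np.uint8)
    k,l,s,c=cv2.connectedComponentsWithStats(m)
    for i in range(1,k):
        if s[i,4]>5:
            q=P[l==i]; h=q[q[:,2]>38]
            print(n,'hook',s[i,4],np.round(q.min(0)),np.round(q.max(0)),'upper',len(h),h.mean(0).round(1) if len(h) else '',h.min(0).round(1),h.max(0).round(1))
    m=(ws&(hsv[...,2]<80)&(Z>9)&(Z<20)).astype(np.uint8)
    k,l,s,c=cv2.connectedComponentsWithStats(m);i=1+s[1:,4].argmax();q=P[l==i]
    print('plate',s[i,4],cv2.minAreaRect(q[:,:2].astype(np.float32)))
    g=ws&(Z>35)&(Z<55)&(P[...,0]<510)&(hsv[...,2]<90)
    for sgn,qq in(('R',P[g&(P[...,1]<130)]),('L',P[g&(P[...,1]>200)])):
        if len(qq): print(sgn,'cheeks',len(qq),np.percentile(qq,[3,97],axis=0).round(1).tolist())
    m=(hsv[...,0]>8)&(hsv[...,0]<24)&(hsv[...,1]>80)&(P[...,0]>540)&(P[...,0]<680)&(P[...,1]>100)&(P[...,1]<240)&(Z>25)&(Z<200)
    q=P[m]
    if len(q)>50:
        print('rest',len(q),np.percentile(q,[2,98],axis=0).round(1).tolist()); f=np.linalg.lstsq(np.c_[q[:,1:],np.ones(len(q))],q[:,0],rcond=None)[0];print(f)
E
```

```text
[-0.07  0.3   1.78  0.    1.07 -1.69] [552.9 -29.5 239. ] 6.2
top hook 26 [473.  81.  19.] [489.  88.  51.] upper 24 [480.2  84.1  46.3] [473.2  81.1  39.3] [485.7  87.7  51.5]
top hook 8 [467. 245.  44.] [479. 247.  52.] upper 8 [472.5 246.1  49.4] [466.9 245.2  43.9] [479.2 246.6  52. ]
plate 6045 ((526.8802490234375, 166.3682403564453), (162.50558471679688, 199.89544677734375), 2.310131788253784)
R cheeks 32 [[467.2, 83.5, 37.5], [491.7, 97.9, 47.6]]
L cheeks 41 [[461.0, 230.9, 36.4], [485.5, 244.8, 46.5]]
rest 1758 [[595.4, 115.5, 47.1], [640.9, 222.6, 185.6]]
[-4.04354876e-02  2.82085427e-01  5.90765310e+02]
scene hook 40 [469.  73.  17.] [497.  95.  49.] upper 28 [478.3  87.5  43. ] [469.1  84.5  38.1] [485.1  94.8  48.6]
scene hook 103 [466. 234.  18.] [485. 252.  52.] upper 40 [473.5 248.7  45.1] [466.3 239.8  38.4] [484.6 251.   52.4]
plate 4909 ((522.7735595703125, 171.23028564453125), (158.4711151123047, 194.9350128173828), 1.9500913619995117)
R cheeks 27 [[465.8, 89.0, 35.5], [491.4, 101.7, 43.5]]
L cheeks 49 [[459.7, 232.6, 36.0], [487.0, 245.8, 45.6]]
rest 2110 [[593.7, 120.3, 40.1], [635.9, 227.0, 184.2]]
[-4.05630355e-02  2.78541769e-01  5.90476820e+02]
```

View pics/t3.png

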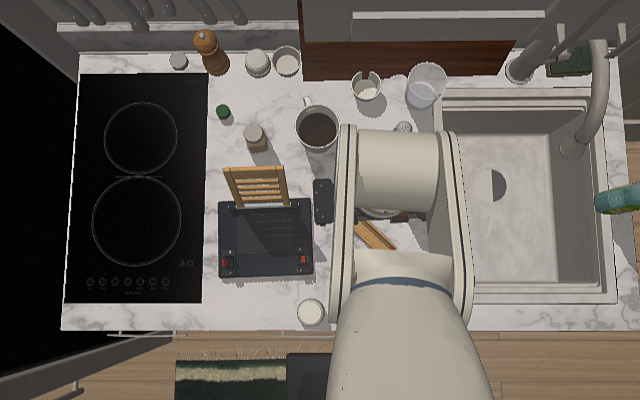

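The rest is at its stop (slab at (257,186)) and the hooks are clear at (226,264) and (304,259). The yaw is 2.3° and the seat is at about (476.6, 166). Now to the ledge.

```bash
python3 - <<'E'
from h import *
plan(536,-52.5,60,225.8)
E
```

```text
turn [ 0.     0.    -0.501] shift [ 0.088 -0.12   0.892] ft [0.4 0.7 0.6] t 6.3
```

Emit:
{"fn": "servo_tool", "kwargs": {"rows": [[0,0,-0.13,0.088,-0.12,0.2,87],[0,0,-0.26,0.088,-0.12,0.4,87],[0,0,-0.38,0.088,-0.12,0.5,87],[0,0,-0.5,0.088,-0.12,0.6,87],[0,0,-0.5,0.088,-0.12,0.75,87],[0,0,-0.5,0.088,-0.12,0.75,87]]}}

```text
t: 7.05
ee_pos: [534.2, -51.8, 86.5]
orientation: [1.221, -2.89, -0.004]
ft_force: [-0.0, 0.6, 0.2]
width: 86.9
grasp_force: 0.0
```

```bash
python3 - <<'E'
from h import *
o=ctrl.get_obs();print(o['qpos'].round(3))
i=ctrl.camera_info('wrist');im,d=ctrl.get_image('wrist');save('w4.png',im)
plan(536,-52.5,3,225.8)
K=np.array(i['intrinsics']);R=np.array(i['R']);t=np.array(i['t']);hsv=cv2.cvtColor(im,cv2.COLOR_RGB2HSV)
m=(((hsv[...,0]<9)|(hsv[...,0]>174))&(hsv[...,1]>150)&(hsv[...,2]>100)).astype(np.uint8)
k,l,s,c=cv2.connectedComponentsWithStats(m)
C=-R.T@t
for j in range(1,k):
    if s[j,4]>40:
        x,y=c[j];dx,dy=x-K[0,2],y-K[1,2];r=np.hypot(dx,dy);th=r/K[0,0]
        ray=R.T@np.array([np.sin(th)*dx/r,np.sin(th)*dy/r,np.cos(th)])
        print(s[j,4],c[j].round(),(C+ray*(6-C[2])/ray[2]).round(1))
E
```

```text
[-0.119  0.498  1.905  0.     0.743 -2.489]
turn [ 0.001 -0.001 -0.   ] shift [-0.002 -0.005  0.424] ft [ 0.6 -0.1  0.4] t 7.1
702 [316. 132.] [488.5 -98.3   6. ]
450 [317. 278.] [578.2  -5.2   6. ]
```

View pics/w4.png

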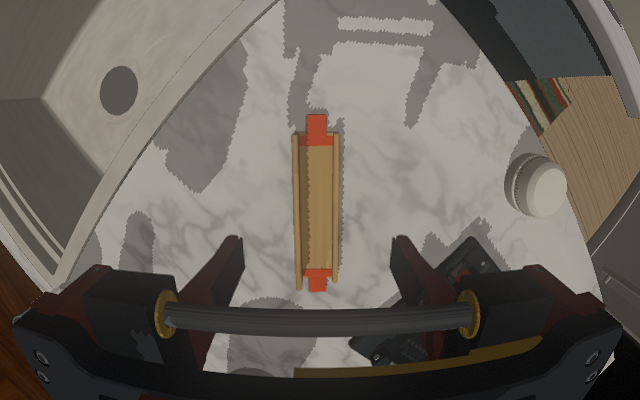

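The wrist view shows the ledge at (316,205), centred and parallel between the open fingers, with tongues at (316,132) and (317,278). I descend and grip.

Emit:
{"fn": "servo_tool", "kwargs": {"rows": [[0,0,0,0,0,0.15,87],[0,0,0,0,0,0.3,87],[0,0,0,0,0,0.38,87],[0,0,0,0,0,0.415,87],[0,0,0,0,0,0.415,87],[0,0,0,0,0,0.415,30],[0,0,0,0,0,0.415,30],[0,0,0,0,0,0.415,30],[0,0,0,0,0,0.415,30],[0,0,0,0,0,0.415,30]]}}

```text
t: 8.35
ee_pos: [535.9, -53.7, 5.7]
orientation: [-1.219, 2.895, -0.0]
ft_force: [-1.1, 1.4, -0.7]
width: 40.5
grasp_force: 0.7
```

Emit:
{"fn": "servo_tool", "kwargs": {"rows": [[0,0,0,0,0,0,20],[0,0,0,0,0,0,20],[0,0,0,0,0,-0.05,20]]}}

```text
t: 8.72
ee_pos: [535.3, -53.6, 15.4]
orientation: [1.219, -2.894, -0.001]
ft_force: [-0.1, -0.2, -0.7]
width: 35.6
grasp_force: 30.0
```

Emit:
{"fn": "servo_tool", "kwargs": {"rows": [[0,0,0,0,0,-0.2,20],[0,0,0,0,0,-0.4,20],[0,0,0.12,-0.05,0.08,-0.55,20],[0,0,0.24,-0.1,0.2,-0.55,20],[0,0,0.36,-0.18,0.33,-0.55,20],[0,0,0.48,-0.27,0.46,-0.55,20],[0,0,0.6,-0.36,0.6,-0.55,20],[0,0,0.72,-0.45,0.75,-0.55,20],[0,0,0.84,-0.53,0.88,-0.55,20],[0,0,0.96,-0.58,0.97,-0.55,20]]}}

```text
t: 9.98
ee_pos: [477.8, 166.1, 126.3]
orientation: [1.0, 2.978, 0.001]
ft_force: [0.9, 0.2, -1.5]
width: 36.0
grasp_force: 30.0
```

```bash
python3 - <<'E'
from h import *
o=ctrl.get_obs();print(o['qpos'].round(3),o['ee_pos'],o['width'],o['grasp_force'])
plan(477,166,80,92.3)
E
```

```text
[ 0.311  0.394  1.959  0.     0.789 -0.612] [477.83600041 166.1276902  126.26685894] 35.96608024320708 29.994855523109436
turn [0.    0.    0.589] shift [ 0.003 -0.003  0.231] ft [ 0.9  0.2 -1.5] t 9.975
```

Emit:
{"fn": "servo_tool", "kwargs": {"rows": [[0,0,0.12,0,0,0,20],[0,0,0.24,0,0,0,20],[0,0,0.36,0,0,0,20],[0,0,0.48,0,0,0.1,20],[0,0,0.589,0,0,0.2,20],[0,0,0.589,0,0,0.23,20],[0,0,0.589,0,0,0.23,20]]}}

```text
t: 10.85
ee_pos: [478.1, 164.8, 79.8]
orientation: [-2.168, -2.274, 0.0]
ft_force: [0.2, -0.2, -1.1]
width: 36.0
grasp_force: 30.0
```

```bash
cat > look.py <<'E'
from h import *
import sys
tag=sys.argv[1]
o=ctrl.get_obs();print(o['ee_pos'].round(1),o['orientation'].round(3))
plan(477,166,60,92.3)
def comps(n,im):
    hsv=cv2.cvtColor(im,cv2.COLOR_RGB2HSV)
    m=(((hsv[...,0]<9)|(hsv[...,0]>174))&(hsv[...,1]>150)&(hsv[...,2]>90)).astype(np.uint8)
    return cv2.connectedComponentsWithStats(m)
for n in('top','scene'):
    im,d,P=cloud(n);save(n+tag+'.png',im);k,l,s,c=comps(n,im)
    for i in range(1,k):
        q=P[l==i]
        if s[i,4]>5 and 400<np.nanmedian(q[:,0])<560: print(n,s[i,4],c[i].round(),'med',np.nanmedian(q,0).round(1),'min',np.nanpercentile(q,3,axis=0).round(1),'max',np.nanpercentile(q,97,axis=0).round(1))
I=ctrl.camera_info('wrist');im,d=ctrl.get_image('wrist');save('w'+tag+'.png',im);np.savez('w'+tag+'.npz',im=im,d=d,K=I['intrinsics'],R=I['R'],t=I['t'])
k,l,s,c=comps('w',im);R=np.array(I['R']);K=np.array(I['intrinsics']);t=np.array(I['t'])
for i in range(1,k):
    if s[i,4]>15:
        v,u=np.nonzero(l==i);dx,dy=u-K[0,2],v-K[1,2];r=np.hypot(dx,dy);th=r/K[0,0];dd=d[v,u]
        g=dd>0;cc=np.stack([np.tan(th)*dx/r*dd,np.tan(th)*dy/r*dd,dd],-1)[g];q=(cc-t)@R
        if len(q): print('wrist',s[i,4],c[i].round(),'med',np.median(q,0).round(1),'min',np.percentile(q,3,axis=0).round(1),'max',np.percentile(q,97,axis=0).round(1))
E
python3 look.py 5
```

```text
[478.1 164.8  79.8] [-2.168 -2.274  0.   ]
turn [-0.     0.     0.005] shift [ 0.006 -0.005  0.099] ft [ 0.2 -0.2 -1.1] t 10.85
top 132 [296. 257.] med [481.8  96.   80.4] min [472.   81.3  48.4] max [491.9 107.7  83.6]
scene 33 [343. 232.] med [477.1  86.9  40.6] min [469.6  81.1  28.7] max [485.1  94.3  46.2]
scene 72 [298. 262.] med [475.9 236.4  80.9] min [467.7 202.7  19. ] max [506.6 242.6  83.5]
scene 102 [295. 283.] med [472.8 249.4  35.2] min [466.2 239.6  20. ] max [483.6 250.8  50.5]
wrist 209 [314. 108.] med [472.  246.7  47.2] min [466.4 243.5  41.7] max [477.7 249.9  50.9]
wrist 213 [312. 123.] med [469.1 239.8  81. ] min [466.5 228.8  79.5] max [482.  242.9  82.3]
wrist 131 [335. 154.] med [484.7 223.   81.2] min [481.8 219.5  79.9] max [487.3 226.   82.9]
wrist 108 [313. 341.] med [477.6  97.8  81.2] min [473.4  89.   80. ] max [487.  167.4 156.9]
```

View pics/w5.png

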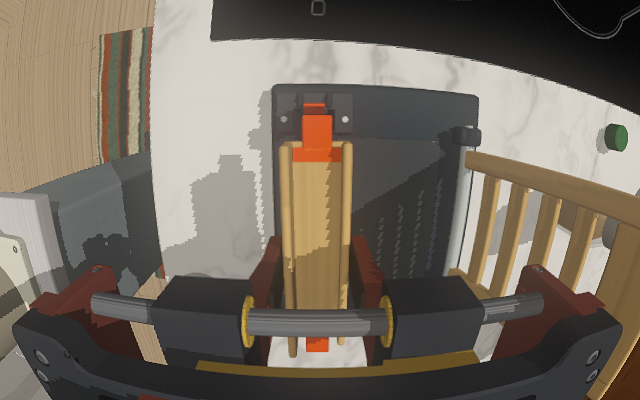

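Left tongue at (317,130) lines up with the hook at (314,108) to about 2 mm. I apply the correction, lower to just above the lead-ins, then press in small steps.

Emit:
{"fn": "servo_tool", "kwargs": {"rows": [[0,0,0.005,0.006,-0.009,0.05,20],[0,0,0.005,0.006,-0.009,0.1,20],[0,0,0.005,0.006,-0.009,0.14,20],[0,0,0.005,0.006,-0.009,0.14,20]]}}

```text
t: 11.5
ee_pos: [476.0, 166.1, 50.9]
orientation: [-2.179, -2.262, 0.001]
ft_force: [0.0, 0.8, 0.3]
width: 35.8
grasp_force: 30.0
```

Emit:
{"fn": "servo_tool", "kwargs": {"rows": [[0,0,0,0,0,0.015,20],[0,0,0,0,0,0.03,20],[0,0,0,0,0,0.04,20]]}}

```text
t: 11.88
ee_pos: [477.4, 166.3, 44.7]
orientation: [2.179, 2.261, 0.003]
ft_force: [-1.3, 1.8, 15.0]
width: 36.0
grasp_force: 30.0
```

Emit:
{"fn": "servo_tool", "kwargs": {"rows": [[0,0,0,0,0,0.01,20],[0,0,0,0,0,0.02,20],[0,0,0,0,0,0.02,20]]}}

```text
t: 12.25
ee_pos: [477.3, 166.4, 40.4]
orientation: [2.179, 2.262, 0.003]
ft_force: [0.6, 2.4, 4.8]
width: 35.4
grasp_force: 30.0
```

```bash
python3 look.py 6
```

```text
[477.3 166.4  40.4] [2.179 2.262 0.003]
turn [ 0.001 -0.    -0.002] shift [-0.002 -0.001 -0.098] ft [0.6 2.4 4.8] t 12.25
top 137 [298. 258.] med [481.3  95.7  44.3] min [471.3  77.2  38.9] max [489.9 108.1  49.6]
scene 6 [300. 271.] med [483.1 222.7  39. ] min [478.8 221.9  38.6] max [485.1 225.4  40.2]
scene 144 [297. 282.] med [471.8 249.2  38.7] min [464.  227.9  20.3] max [481.4 252.1  49.9]
wrist 596 [316. 112.] med [472.9 246.4  43.5] min [465.8 232.   37. ] max [481.1 252.   50.5]
wrist 107 [335. 154.] med [483.9 223.9  38.9] min [481.2 220.4  37.7] max [486.1 227.   40.1]
wrist 243 [316. 342.] med [476.9 101.   44.5] min [471.5  92.5  43.4] max [487.3 187.9 138.1]
wrist 39 [310. 358.] med [474.6  83.4  43.9] min [472.4  80.8  42.2] max [478.2  88.7  46.8]
wrist 36 [322. 360.] med [483.   83.2  45.1] min [480.2  81.   41.8] max [484.5  85.4  49.2]
```

Emit:
{"fn": "servo_tool", "kwargs": {"rows": [[0,0,0,0,0,0.01,20],[0,0,0,0,0,0.02,20],[0,0,0,0,0,0.03,20],[0,0,0,0,0,0.03,20]]}}

```text
t: 12.9
ee_pos: [476.9, 166.2, 34.2]
orientation: [2.18, 2.262, 0.002]
ft_force: [-0.2, 1.8, 6.4]
width: 36.1
grasp_force: 30.0
```

```bash
python3 look.py 7
```

```text
[476.9 166.2  34.2] [2.180e+00 2.262e+00 2.000e-03]
turn [ 0.001 -0.    -0.002] shift [-0.001  0.001 -0.129] ft [-0.2  1.8  6.4] t 12.9
top 116 [297. 259.] med [479.7  98.1  36.6] min [470.4  81.2  31.9] max [490.  108.6  50.6]
scene 151 [297. 282.] med [472.1 248.6  36.4] min [461.8 226.   20.2] max [484.4 251.   51.1]
wrist 703 [318. 118.] med [474.2 243.2  40.1] min [465.8 230.5  34.4] max [480.6 249.7  50.3]
wrist 97 [336. 153.] med [483.9 224.5  35.3] min [480.8 221.3  34.3] max [486.1 227.7  36.5]
wrist 397 [317. 349.] med [478.5  91.   36.8] min [471.2  86.   34.5] max [486.  187.4 131.4]
```

Emit:
{"fn": "servo_tool", "kwargs": {"rows": [[0,0,0,0,0,0.01,20],[0,0,0,0,0,0.015,20],[0,0,0,0,0,0.015,20]]}}

```text
t: 13.42
ee_pos: [476.9, 166.2, 33.6]
orientation: [2.18, 2.262, 0.002]
ft_force: [-9.5, -0.2, 41.3]
width: 35.6
grasp_force: 30.1
```

```bash
python3 look.py 8; python3 - <<'E'
import cv2,numpy as np
a=cv2.imread('pics/w8.png');s=cv2.imread('pics/scene8.png')[170:320,230:430]
b=np.hstack([cv2.resize(a[60:400,230:410],None,fx=1.6,fy=1.6),cv2.resize(s,(500,544)[0:2])]);cv2.imwrite('pics/c8.png',b);print(b.shape)
E
```

```text
[476.9 166.2  33.6] [2.180e+00 2.262e+00 2.000e-03]
turn [ 0.001 -0.    -0.002] shift [-0.001  0.001 -0.132] ft [-9.5 -0.2 41.3] t 13.425
top 117 [297. 259.] med [479.8  98.1  36.3] min [470.3  81.2  31.9] max [490.1 108.5  50.4]
scene 161 [297. 281.] med [472.5 247.   36. ] min [463.  224.8  20.6] max [484.1 250.9  50.4]
wrist 716 [318. 119.] med [474.5 243.1  39.9] min [465.7 230.7  34.4] max [480.9 249.6  50.3]
wrist 93 [336. 153.] med [483.8 224.7  35.5] min [480.8 221.2  34.2] max [486.  227.7  36.5]
wrist 259 [317. 344.] med [477.7  97.   35.5] min [471.1  89.   34. ] max [486.2 187.9 131.3]
wrist 78 [317. 361.] med [479.3  87.4  43.6] min [473.5  85.9  39.9] max [484.4  89.6  47.4]
(544, 788, 3)
```

View pics/c8.png

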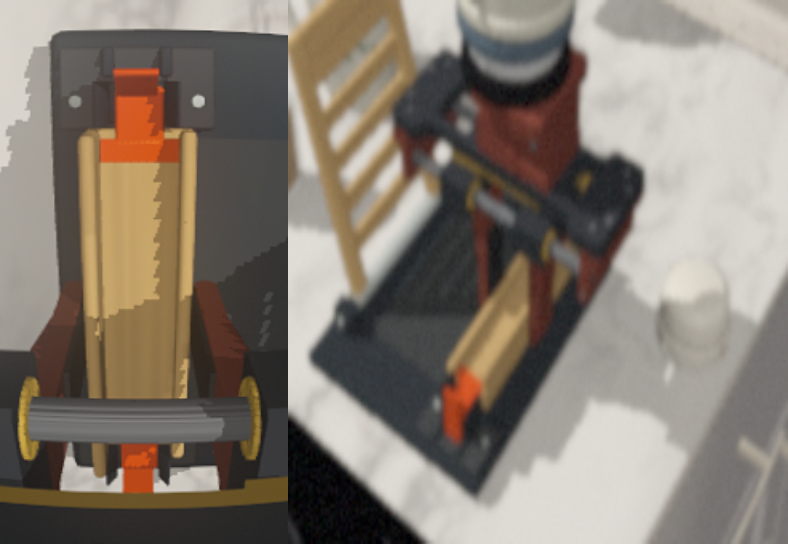

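Both ends sit level at 35.5 mm (seat plus tongue thickness), with the left hook at (460,390) over its tongue, and the reaction rose to 41 N as on a hard stop. I ease off, release and retreat.

Emit:
{"fn": "servo_tool", "kwargs": {"rows": [[0,0,0,0,0,-0.012,20],[0,0,0,0,0,-0.015,70],[0,0,0,0,0,-0.015,70],[0,0,0,0,0,-0.015,70],[0,0,0,0,0,-0.015,70],[0,0,0,0,0,-0.015,70],[0,0,0,0,0,-0.2,70],[0,0,0,0,0,-0.5,70],[0,0,0,0,0,-0.9,70],[0,0,0,0,0,-0.9,70]]}}

```text
t: 14.82
ee_pos: [478.2, 166.6, 214.8]
orientation: [2.178, 2.26, 0.009]
ft_force: [-0.7, 0.1, -0.6]
width: 69.7
grasp_force: 0.0
```

Emit:
{"fn": "servo_tool", "kwargs": {"rows": [[0,0,0,-0.5,-0.3,0,70],[0,0,0,-1,-0.5,0,70],[0,0,0,-1,-0.5,0,70],[0,0,0,-1,-0.5,0,70],[0,0,0,-1,-0.5,0,70],[0,0,0,-1,-0.5,0,70]]}}

```text
t: 15.58
ee_pos: [384.1, -37.4, 210.8]
orientation: [2.181, 2.261, 0.001]
ft_force: [0.8, 0.5, -0.1]
width: 69.9
grasp_force: 0.0
```

```bash
python3 look.py 9; python3 - <<'E'
import cv2,numpy as np
a=cv2.imread('pics/top9.png')[80:340,190:450];s=cv2.imread('pics/scene9.png')[110:320,180:430]
b=np.hstack([cv2.resize(a,(390,390)),cv2.resize(s,(405,390))]);cv2.imwrite('pics/c9.png',b)
E
```

```text
[384.1 -37.4 210.8] [2.181e+00 2.261e+00 1.000e-03]
turn [ 0.    -0.    -0.003] shift [0.999 0.501 0.755] ft [ 0.8  0.5 -0.1] t 15.575
top 117 [297. 259.] med [479.8  98.1  36.5] min [470.5  81.2  31.3] max [490.  108.5  49.7]
top 110 [233. 261.] med [475.6 226.5  35.6] min [465.4 218.   31.8] max [486.  239.9  40.2]
top 17 [224. 262.] med [473.1 245.4  46.7] min [467.9 243.1  41.2] max [478.3 247.5  52.8]
scene 54 [339. 232.] med [482.8  90.8  38. ] min [475.   84.6  33.9] max [488.4 107.4  47.6]
scene 156 [297. 282.] med [472.2 248.   36.3] min [461.3 227.   20.2] max [483.7 250.8  50.2]
wrist 318 [408.  70.] med [477.7  97.1  35.7] min [470.5  82.7  33.9] max [488.3 110.1  50.3]
wrist 24 [192. 196.] med [-167.3 -324.4 -892.8] min [-196.3 -348.6 -896. ] max [-144.1 -312.1 -889.4]
```

View pics/c9.png

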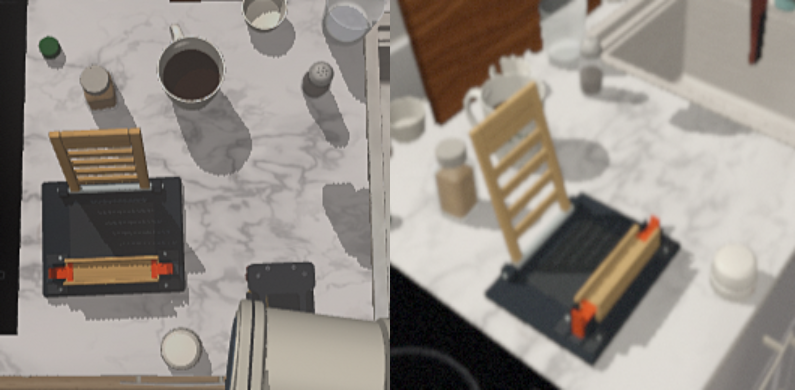

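The rest is up and the ledge sits level under both hooks: tongues at z ≈ 35.6 mm at both ends, tall lip at the front. The jar, timer, shaker and mug are untouched, so I hand the job in.

```bash
python3 -c "
from workcell import ctrl; print(ctrl.close_job())"
```

```text
the job is handed in; nothing more can be done
None
```

I handed the job in at about 16 s: the back rest is up at its stop, the ledge sits level under both hooks with its tall lip to the front, and the jar, timer, shaker and mug were left standing; no verdict was returned.

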